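# Clamp a wheel hub with the cam lever

### The arm

A 6-joint arm with a two-finger parallel gripper is mounted at the origin on a cart in front of the work surface, level with it; the furniture and walls round the work are solid. World frame = base frame: x ahead of the robot, y to its left, z up, the work surface at z = 0. Lengths are in m, angles in rad, forces in N, time in s.
With the tool pointing down it reaches from about 0.3 to 0.775 m from the base axis. Payload 14.6 kg.
Tool frame: the origin (TCP) lies on the centre line of the jaws, within the pads' length; the fingertips stand 17 mm ahead of it and the grasp point (between the pads) lies 2 mm behind it (tip_reach is the distance from the TCP to the fingertips, in m); z points along the fingers, y is the line along which they close (so a half turn about z gives the same grasp; the last joint's range is limited). The gripper opens to 94 mm and grips with 3 to 60 N. Pads are 16 mm wide; open, the fingers measure 119 mm over their backs; the gripper's body (75 mm by 177 mm) begins 78 mm behind the grasp point.
Start: joints at [-1.232, 0.3, 1.521, -0, 1.321, -0.067], TCP at [0.217, -0.505, 0.222] pointing down, gripper open.
Joint ranges: [-3.03, 3.03], [-0.79, 2.21], [0.23, 2.52], [-1.04, 4.18], [0, 3.07], [-2.55, 2.55]. Speed limits (rad/s): [2.22, 2.22, 2.57, 3.14, 3.14, 3.14].

### API

Orientations are given as a unit quaternion [x, y, z, w].
In Python, from cell import state, capture, camera_model, job_done, tip_reach gives the robot as it stands. The module is installed in compiled form; this text tells all that it offers.
- The arm moves only by the tool step_arm, never from a script. Its argument "moves" is a list of rows, each a list of 7 numbers: the shift along the tool's x, y, z scaled (see below), then the turn, a rotation vector about the tool's x, y, z scaled (see below), then the finger opening in mm, from 0 to 94. In form: [[dx, dy, dz, wx, wy, wz, hand], ...]. A call has 1 to 5 rows; each row is the pose to reach, as a shift and turn from the pose commanded when the call began, along the tool's axes at that moment; what a row does not reach only later rows make up. The controller multiplies each number of a shift by 50 cm and each number of a turn by 90 degrees. A row lasts 1/12 s, in which the tool goes at most 41.7 mm and 7.16 degrees, less where a joint would pass 70% of its speed; a pose out of reach is approached as far as the arm can. A call with a number of a shift or a turn outside -1 to 1 is refused whole. A call with a gripper value outside its range is refused whole. The fingers move at their own pace and stop on an object; "grip_force" is the grip in N (left out, the last holds). Time passes only in rows, so rows that repeat a pose let the fingers close. It gives the time, the measured TCP pose, the force, the opening and the grip force at its end, in the units of the state.
- state(): the state, without advancing time (a new reading comes with each control period).
- capture(name): name is "scene" or "top" or "wrist"; returns (picture, depth): 384x512x3 uint8, red, green, blue; 384x512 float32, m along the optical axis (not along the pixel's ray), 0 where there is no reading.
- camera_model(name): a dict with "fx", "fy", "cx", "cy" (pixels), "T" (4x4, takes a point from camera to world coordinates); the wrist camera has in their place "T_tool_cam" (4x4, takes a point from camera to tool coordinates, whose origin is the TCP and whose axes are the flange's). Camera axes: x right, y down, z forward; pixel columns grow to the right and rows downward; lengths in m; the calibration is good to about 2 mm. A picture is of the moment at which its call begins: read the wrist's pose just before it. camera_model takes no time and is no camera call.
- job_done(): hands the job in; it is judged then, once.
The state is a dict: "time": time; "joints": joint angles; "joint_velocities": joint speeds; "effort": joint torques, N m; "ee_pos": TCP position; "orientation": TCP orientation; "force": force on the tool from outside, world axes, zero at the start; "moment": the same for the moment, N m; "grip_width": opening from 0.0 (shut) to 1.0 (fully open); "grip_force": force on a finger pad.
Only numpy, scipy, OpenCV 4.12 (cv2) and the standard library are available. Lean on these libraries where they do the work, as an engineer would, in place of code of your own. Each camera call takes 0.05 s, during which the arm holds its last target. There are 200 camera calls.

### The job

Set the black adjusting knob so that the red cam lever of the hub clamp first meets the resistance of the hub when it stands square to the hub's axle (at the yellow mark), then flip the lever over centre so that it snaps fully shut and holds the hub in its cradle. Go by the feel of the lever: shut with the knob too loose it hardly holds the hub, too tight it crushes the bearings. Do not force the lever, and do not knock over the oil bottle.

Things in the scene. Friction and masses are not known exactly. Their poses are not given: they have to be found in the camera images.
- clamp: the hub clamp, fixed on the bench: grey base plate 110 x 300 x 12 mm, origin at the centre of its underside, z up, y along the hub's axle from the knob's head (-y end) to the lever's head (+y end), x square to it; the lever at first stands on the -x side. Heads: blue blocks 62 x 62 mm at x = 0, y = -111 and +113 mm, 75 mm high over all. The play of the hub between anvil and pad is not measured.
- knob_grip (a point): centre of the round black knurled knob: 56 mm in diameter, 24 mm high (79 to 103 mm above the bench), upright axis. Clockwise from above it moves the anvil to the hub by 10 mm per rad, anticlockwise back. Stiff (0.75 N m, up to 1.0 against the loaded hub); stays where left. Always too loose at the start, by 0.3 to 1.2 rad, and does not show its setting.
- lever (a joint): angle of the red cam lever, rad, clockwise from above: 0 fully open, 0.35 square to the axle (yellow mark), 1.75 dead centre, 2.2 fully shut at its stop. It points from its axis to 200 degrees less this angle, counted anticlockwise from the clamp's x. It moves the pad to the hub by 15 cos a + sqrt(2025 - 225 (sin a)^2) - 39.8 mm, a = 1.75 - angle (5 mm at 0.35, 20 mm at dead centre).
- lever_axis (a point): upright axis of the lever, at x = 0, y = +116 mm of the clamp, 95 mm above the bench. The lever's own friction is 0.16 N m (1.8 N at the grip), the same over the whole swing. Let go soon after it has begun to resist, below 1.3 rad, it springs back to about where the resistance began; without resistance, it stays; let go nearer dead centre it may stay too. From about 0.2 rad past dead centre the spring drives it shut.
- lever_grip (a point): middle of the lever's red grip: 54 mm long, 16 mm wide, 28 mm high (81 to 109 mm above the bench), 88 mm from the lever's axis; moves with the lever
- hub_center (a point): centre of the bare silver front hub, half-way up: 100 mm long over the axle ends, flanges 43 mm in diameter. It lies in a cradle of two steel rods from the start, axle along the clamp's y and 44 mm above the bench, and can shift some mm along its axle
- pad: round black pad, 26 mm in diameter, that the lever drives toward the clamp's -y against the hub's axle end; origin at the centre of its face. Once the hub is pinched between pad and anvil, the pad's spring pushes back with 25 N at once and 2 N more per mm: the lever then needs 2 to 5 N more at the grip at first and 5 to 10 N in all at most
- hub: the same hub; origin in the middle of its underside, y along its axle
- oil_bottle: black oil bottle with a pointed cap and a yellow label, 46 x 47 x 155 mm, standing loose on the bench to the right of the clamp; origin at the centre of its underside

How it is judged:
By the outcome, as a careful person would: the job done as asked, in the order asked, and still so for the second after the job is handed in, with the robot touching nothing.
It also fails if it takes over 69 s, if anything falls off the work surface, if the arm or the gripper's body presses on something with over 40 N, if the wrist force passes 120 N, or if a joint passes its speed limit or range.

## Working session

There is one attempt and no reset: what is moved stays moved. The work goes in short steps, Python scripts to look and compute and a tool call to move; the robot and the scene stay as the last step left them, time stands still between calls to the robot, and variables do not carry over. Pictures are saved under pics/ and viewed, at most 10 in all, crops included, and the job is handed in when it is done.

Besides the shell and the picture viewer there is one more tool, called after "Request:" as name([rows], argument=value, ...), one row to a line, values as JSON. step_arm: Moves the arm, as the interface text tells. Shifts and turns lie within -1 to 1; 1 stands for 50 cm of shift or 90 degrees of turn. Its arguments: {"type":"object","properties":{"moves":{"type":"array"},"grip_force":{"type":"number"}},"required":["moves"]}

```bash
mkdir -p pics
python3 - <<'E'
from cell import *
import cv2,numpy as np
s=state();print(s)
print(tip_reach)
ims=[]
for n in("scene","top"):
    p,d=capture(n);cv2.imwrite(f"pics/{n}0.png",p[:,:,::-1]);np.save(f"{n}0.npy",d);m=camera_model(n);print(n,m)
print(camera_model("wrist"))
E
```

```text
{'time': 0.0, 'joints': array([-1.23157977e+00,  3.00475656e-01,  1.52159622e+00, -1.67585365e-05,
        1.32072254e+00, -6.66230138e-02]), 'joint_velocities': array([ 1.42295115e-04, -1.24182418e-03, -6.14590970e-04, -4.31562372e-04,
       -6.44194436e-04,  7.88843311e-05]), 'effort': array([-9.12296559e-05, -5.31805158e+01, -3.52738166e+01,  7.08310073e-02,
        2.43772828e-02, -9.96318317e-05]), 'ee_pos': array([ 0.2170313 , -0.50509042,  0.22187742]), 'orientation': array([ 9.79481733e-01,  2.01532065e-01, -8.96870211e-05, -5.94206306e-04]), 'force': array([0.01836991, 0.41466986, 0.72948885]), 'moment': array([ 0.03847495, -0.028704  , -0.03866677]), 'grip_force': 0.0, 'grip_width': 1.0001103500463162}
0.017
scene {'fx': 499.50869763040475, 'fy': 499.50869763040475, 'cx': 259.2525117830431, 'cy': 187.55968830573772, 'T': array([[ 0.81157966, -0.43754247,  0.38716282,  0.07587544],
       [-0.58395906, -0.58688969,  0.56084964, -0.85653673],
       [-0.01817367, -0.68126139, -0.73181462,  0.99386624],
       [ 0.        ,  0.        ,  0.        ,  1.        ]])}
top {'fx':
[... 205 characters left out ...]
90e-01, -6.92516583e-03, -8.13434136e-04,
        -1.52823388e-01],
       [ 1.81656064e-03, -1.46106651e-01, -9.89267177e-01,
         1.08834166e+00],
       [ 0.00000000e+00,  0.00000000e+00,  0.00000000e+00,
         1.00000000e+00]])}
{'fx': 292.63012340806335, 'fy': 292.63012340806335, 'cx': 254.95536731000013, 'cy': 192.18216510431105, 'T_tool_cam': array([[-5.15699454e-04, -9.70345197e-01, -2.41722843e-01,
         6.82402475e-02],
       [ 9.99999641e-01, -6.63089359e-04,  5.28399814e-04,
        -7.79824359e-04],
       [-6.73014066e-04, -2.41722484e-01,  9.70345190e-01,
        -1.61503748e-01],
       [ 0.00000000e+00,  0.00000000e+00,  0.00000000e+00,
         1.00000000e+00]])}
```

View pics/top0.png

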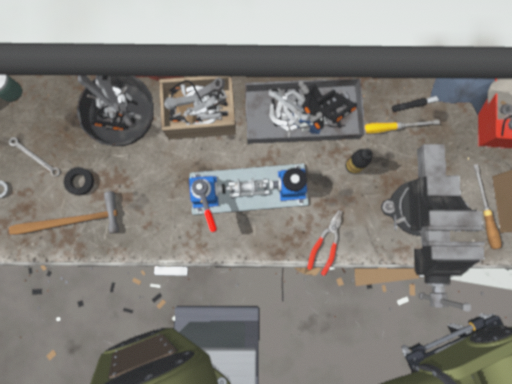

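View pics/scene0.png

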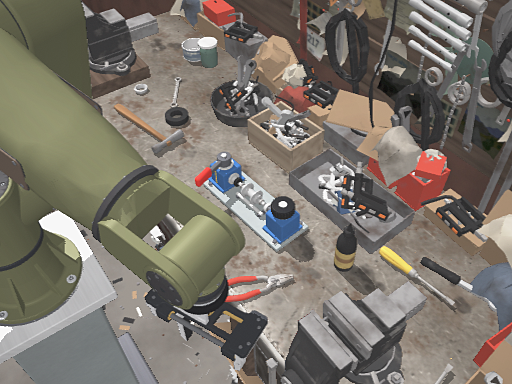

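The top view shows the clamp with its knob at (293,179), the lever axis at (202,188) and the red grip at (209,218). The bottle is at (360,160). In the scene view the knob is at (285,207) and the red grip at (203,176).

```bash
cat > h.py <<'E'
import numpy as np,cv2
from cell import *
def cloud(d,m,T=None):
    T=m["T"] if T is None else T
    v,u=np.mgrid[:d.shape[0],:d.shape[1]]
    P=np.stack([(u-m["cx"])/m["fx"]*d,(v-m["cy"])/m["fy"]*d,d],-1)
    W=P@T[:3,:3].T+T[:3,3]; W[d==0]=np.nan
    return W
def red(p): 
    p=p.astype(int);return (p[...,0]>140)&(p[...,1]<70)&(p[...,2]<70)
def black(p): return p.max(-1)<60
E
python3 - <<'E'
from h import *
for n,kb,gb in(("top",(278,165,310,196),(195,200,220,235)),("scene",(265,188,305,222),(190,160,215,190))):
    p=cv2.imread(f"pics/{n}0.png")[:,:,::-1];W=cloud(np.load(n+"0.npy"),camera_model(n))
    def st(b,mask,lbl):
        w=W[b[1]:b[3],b[0]:b[2]][mask[b[1]:b[3],b[0]:b[2]]]; 
        print(n,lbl,len(w),"zpct",np.nanpercentile(w[:,2],[5,50,95]))
        return w
    w=st(kb,black(p),"knob"); t=w[w[:,2]>.095]; print(len(t),(t.min(0)+t.max(0))/2,t.mean(0),np.ptp(t,axis=0))
    w=st(gb,red(p),"grip"); t=w[w[:,2]>.1]; print(len(t),(t.min(0)+t.max(0))/2,t.mean(0),np.ptp(t,axis=0))
    # blue heads
    q=p.astype(int);bl=(q[...,2]>120)&(q[...,0]<80)
    w=W[bl&(W[...,2]>.065)&(W[...,2]<.085)&(W[...,0]>.3)&(W[...,0]<.6)&(abs(W[...,1]+.15)<.25)]
    for s in(w[:,1]>w[:,1].mean(),w[:,1]<w[:,1].mean()): print("head",s.sum(),w[s].min(0),w[s].max(0))
    # plate
    c=W[(abs(W[...,2]-.012)<.006)&(W[...,0]>.3)&(W[...,0]<.6)&(abs(W[...,1]+.15)<.2)]
    print("plate",cv2.minAreaRect(c[:,:2].astype(np.float32)),len(c))
    b=W[(W[...,2]>.06)&(W[...,2]<.2)&(abs(W[...,0]-.45)<.1)&(abs(W[...,1]+.39)<.06)];print("bottle",len(b),b.min(0),b.max(0))
E
```

```text
top knob 158 zpct [0.09996332 0.1030395  0.1059116 ]
158 [ 0.56003219 -0.25203476  0.10297418] [ 0.56142349 -0.25401698  0.10302408] [0.04834488 0.0478032  0.00927481]
top grip 108 zpct [0.10581652 0.10826989 0.11105376]
108 [ 0.46138852 -0.05212386  0.10874262] [ 0.46057849 -0.05209152  0.10843956] [0.04654867 0.02206942 0.00865072]
head 193 [ 0.50851075 -0.05592053  0.06564552] [0.57003065 0.0065519  0.07627997]
head 139 [ 0.52899624 -0.27988266  0.06513099] [ 0.59114013 -0.21609871  0.08460342]
plate ((0.48394495248794556, -0.15428194403648376), (0.4223962724208832, 0.24594944715499878), 81.32955932617188) 2573Traceback (most recent call last):
  File "<stdin>", line 17, in <module>
    return umr_minimum(a, axis, None, out, keepdims, initial, where)
ValueError: zero-size array to reduction operation minimum which has no identity
```

Run:
```python
from h import *
for n,kb,gb in(("top",(278,165,310,196),(195,200,220,235)),("scene",(265,188,305,222),(190,160,215,190))):
    p=cv2.imread(f"pics/{n}0.png")[:,:,::-1];W=cloud(np.load(n+"0.npy"),camera_model(n))
    for l,b,m,z in(("knob",kb,black(p),.095),("grip",gb,red(p),.1)):
        w=W[b[1]:b[3],b[0]:b[2]][m[b[1]:b[3],b[0]:b[2]]]; t=w[w[:,2]>z]
        (c,r)=cv2.minEnclosingCircle(t[:,:2].astype(np.float32)); print(n,l,len(t),"circ",c,r,"rect",cv2.minAreaRect(t[:,:2].astype(np.float32)),np.nanmedian(t[:,2]))
    q=p.astype(int);bl=(q[...,2]>q[...,0]+50)&(W[...,2]>.066)&(W[...,2]<.084)&(W[...,0]>.3)&(W[...,0]<.65)&(abs(W[...,1]+.13)<.2)
    w=W[bl]
    for s in(w[:,1]>-.13,w[:,1]<-.13): print("head",s.sum(),cv2.minAreaRect(w[s][:,:2].astype(np.float32)) if s.sum()>5 else 0)
    t=W[(W[...,2]>.10)&(W[...,2]<.16)&(W[...,0]>.4)&(W[...,0]<.68)&(W[...,1]<.06)&(W[...,1]>-.08)&~red(p)];print("levertop",len(t),np.nanmedian(t,0) if len(t) else 0,t.max(0) if len(t) else 0)
    b=W[(W[...,2]>.06)&(W[...,2]<.17)&(W[...,0]>.5)&(W[...,0]<.68)&(abs(W[...,1]+.42)<.07)];print("bottle",len(b),b.min(0) if len(b) else 0,b.max(0) if len(b) else 0)
```

```text
top knob 158 circ (0.5602375864982605, -0.25158780813217163) 0.0270171407610178 rect ((0.5600351095199585, -0.2520425021648407), (0.048339053988456726, 0.04780067503452301), 0.11345849931240082) 0.10303950477667195
top grip 108 circ (0.4613885283470154, -0.052146587520837784) 0.02495003491640091 rect ((0.46121901273727417, -0.05167899280786514), (0.04969746246933937, 0.01179448701441288), 19.92635726928711) 0.10826989310612528
head 309 ((0.5405013561248779, -0.025719501078128815), (0.061918094754219055, 0.06194762885570526), 4.141403675079346)
head 163 ((0.5606704354286194, -0.24772092700004578), (0.06201720982789993, 0.060067158192396164), 5.4026947021484375)
levertop 209 [ 0.53526024 -0.02792943  0.10268319] [ 0.55671731 -0.00606817  0.11012319]
bottle 370 [ 0.59258156 -0.43319188  0.06047285] [ 0.63676101 -0.38930755  0.15851185]
scene knob 98 circ (0.5594311356544495, -0.2512756586074829) 0.028440499678254128 rect ((0.5591485500335693, -0.2519117593765259), (0.051370467990636826, 0.05389497056603432), 68.91484832763672) 0.0999936455829416
scene grip 52 circ (0.45834600925445557, -0.05685635656118393) 0.025255823507905006 rect ((0.45863333344459534, -0.05874043330550194), (0.050126172602176666, 0.012510184198617935), 8.670324325561523) 0.1031948459123535
head 156 ((0.5409440398216248, -0.028114717453718185), (0.06177147105336189, 0.06300929188728333), 2.2789053916931152)
head 192 ((0.5590993762016296, -0.25039494037628174), (0.05964294821023941, 0.06358320266008377), 5.569338798522949)
levertop 118 [ 0.48224201 -0.04247377  0.10514374] [ 0.55718958 -0.00905911  0.11261851]
bottle 533 [ 0.59094969 -0.43882792  0.06017144] [ 0.63505838 -0.39174817  0.15535063]
```

```bash
cat >> h.py <<'E'
def yaw_of(q): return 2*np.arctan2(q[1],q[0])
def plan(tgts,cur=None):
    """tgts: list of (x,y,z,yaw deg); prints tool-frame row for a 5-row call to each"""
    s=state()
    if cur is None: cur=(*s["ee_pos"],np.degrees(yaw_of(s["orientation"])))
    for t in tgts:
        d=np.array(t[:3])-cur[:3];a=np.radians(cur[3]);c,n=np.cos(a),np.sin(a)
        w=-((t[3]-cur[3]+180)%360-180)
        r=np.array([c*d[0]+n*d[1],n*d[0]-c*d[1],-d[2]])/.5
        print(np.round(r,4).tolist(),"wz",round(w/90,4),"mm",round(1e3*np.hypot.reduce(d)),"deg",round(w,1));cur=t
def seg(a,b,k):
    a,b=np.array(a,float),np.array(b,float);return [tuple(a+(b-a)*i/k) for i in range(1,k+1)]
E
python3 - <<'E'
from h import *
plan(seg((.217,-.505,.222,23.3),(.46,-.056,.17,202.3),5))
E
```

```text
[0.1603, -0.1269, 0.0207] wz -0.3983 mm 103 deg -35.8
[0.204, -0.0088, 0.0208] wz -0.3978 mm 103 deg -35.8
[0.1706, 0.1122, 0.0208] wz -0.3978 mm 103 deg -35.8
[0.0728, 0.1908, 0.0208] wz -0.3978 mm 103 deg -35.8
[-0.0526, 0.1973, 0.0208] wz -0.3978 mm 103 deg -35.8
```

Request:
step_arm([
  [0.16,-0.127,0.02,0,0,-0.397,60],
  [0.16,-0.127,0.02,0,0,-0.397,60],
  [0.16,-0.127,0.02,0,0,-0.397,60],
  [0.16,-0.127,0.02,0,0,-0.397,60],
  [0.16,-0.127,0.02,0,0,-0.397,60],
], grip_force=5)

```text
time: 0.52
ee_pos: [0.2661, -0.4143, 0.2124]
orientation: [0.868, 0.496, 0.0, -0.0]
force: [0.7, -0.9, 0.4]
grip_width: 0.683
grip_force: 0.0
```

Request:
step_arm([
  [0.204,-0.009,0.02,0,0,-0.397,60],
  [0.204,-0.009,0.02,0,0,-0.397,60],
  [0.204,-0.009,0.02,0,0,-0.397,60],
  [0.204,-0.009,0.02,0,0,-0.397,60],
  [0.204,-0.009,0.02,0,0,-0.397,60],
])

```text
time: 0.93
ee_pos: [0.3147, -0.3246, 0.2023]
orientation: [0.674, 0.738, 0.0, -0.0]
force: [-0.3, 0.2, -0.0]
grip_width: 0.637
grip_force: 0.0
```

Request:
step_arm([
  [0.17,0.112,0.02,0,0,-0.397,60],
  [0.17,0.112,0.02,0,0,-0.397,60],
  [0.17,0.112,0.02,0,0,-0.397,60],
  [0.17,0.112,0.02,0,0,-0.397,60],
  [0.17,0.112,0.02,0,0,-0.397,60],
])

```text
time: 1.35
ee_pos: [0.3634, -0.2352, 0.1922]
orientation: [0.415, 0.91, 0.0, -0.0]
force: [-0.1, -1.0, 0.8]
grip_width: 0.641
grip_force: 0.0
```

Request:
step_arm([
  [0.073,0.19,0.02,0,0,-0.397,60],
  [0.073,0.19,0.02,0,0,-0.397,60],
  [0.073,0.19,0.02,0,0,-0.397,60],
  [0.073,0.19,0.02,0,0,-0.397,60],
  [0.073,0.19,0.02,0,0,-0.397,60],
])

```text
time: 1.77
ee_pos: [0.412, -0.1458, 0.1821]
orientation: [0.116, 0.993, 0.0, -0.0]
force: [-0.7, -0.5, -0.2]
grip_width: 0.641
grip_force: 0.0
```

Request:
step_arm([
  [-0.052,0.197,0.02,0,0,-0.397,60],
  [-0.052,0.197,0.02,0,0,-0.397,60],
  [-0.052,0.197,0.02,0,0,-0.397,60],
  [-0.052,0.197,0.02,0,0,-0.397,60],
  [-0.052,0.197,0.02,0,0,-0.397,60],
])

```text
time: 2.18
ee_pos: [0.4606, -0.0564, 0.1719]
orientation: [-0.194, 0.981, 0.0, -0.0]
force: [-0.1, 0.4, 0.1]
grip_width: 0.64
grip_force: 0.0
```

Run:
```python
from h import *
from scipy.spatial.transform import Rotation as R
s=state();p,d=capture("wrist");m=camera_model("wrist")
T=np.eye(4);T[:3,:3]=R.from_quat(s["orientation"]).as_matrix();T[:3,3]=s["ee_pos"];T=T@m["T_tool_cam"]
W=cloud(d,m,T);cv2.imwrite("pics/w1.png",p[:,:,::-1])
w=W[red(p)&(W[...,2]>.1)&(W[...,2]<.125)];print(len(w),cv2.minAreaRect(w[:,:2].astype(np.float32)),np.median(w[:,2]))
print(np.degrees(yaw_of(s["orientation"]))%360)
```

```text
1088 ((0.458407998085022, -0.052300818264484406), (0.0514228492975235, 0.01517875213176012), 19.12187957763672) 0.10738154832133343
202.38344588482073
```

View pics/w1.png

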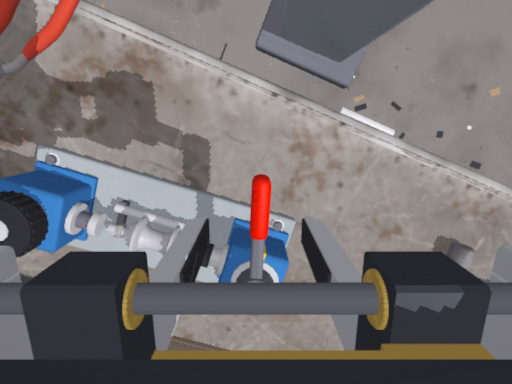

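The wrist view shows the red grip at (260,205), midway between the fingers, with the hub and knob to the left. I'll go down around the grip.

Run:
```python
from h import *
plan([(.4588,-.0523,.093,199.5)])
```

```text
[-0.0004, 0.0097, 0.1581] wz 0.0376 mm 79 deg 3.4
```

Request:
step_arm([
  [0,0.01,0.08,0,0,0.037,60],
  [0,0.01,0.158,0,0,0.037,60],
  [0,0.01,0.158,0,0,0.037,60],
  [0,0.01,0.158,0,0,0.037,10],
  [0,0.01,0.158,0,0,0.037,10],
], grip_force=3)

```text
time: 2.65
ee_pos: [0.4595, -0.0532, 0.0953]
orientation: [-0.161, 0.987, -0.0, 0.001]
force: [0.3, -0.1, 1.3]
grip_width: 0.533
grip_force: 0.0
```

Request:
step_arm([
  [0,0,0,0,0,0,10],
  [0,0,0,0,0,0,10],
  [0,0,0,0,0,0,10],
  [0,0,0,0,0,0,10],
])

```text
time: 2.98
ee_pos: [0.459, -0.053, 0.0942]
orientation: [-0.161, 0.987, -0.0, 0.001]
force: [0.4, -0.8, 1.0]
grip_width: 0.251
grip_force: 0.0
```

Request:
step_arm([
  [0,0,0,0,0,0,10],
  [0,0,0,0,0,0,10],
  [0,0,0,0,0,0,10],
  [0,0,0,0,0,0,10],
])

```text
time: 3.32
ee_pos: [0.4588, -0.0529, 0.0937]
orientation: [-0.161, 0.987, -0.0, 0.0]
force: [0.4, 0.6, 4.5]
grip_width: 0.169
grip_force: 3.0
```

Request:
step_arm([
  [0,-0.0046,0,0,0,-0.0167,10],
  [0,-0.0046,0,0,0,-0.0167,10],
])

```text
time: 3.48
ee_pos: [0.4596, -0.0551, 0.0937]
orientation: [-0.175, 0.985, -0.0, 0.0]
force: [0.8, 1.6, 4.2]
grip_width: 0.167
grip_force: 3.0
```

Request:
step_arm([
  [0,-0.0046,0,0,0,-0.0167,10],
  [0,-0.0046,0,0,0,-0.0167,10],
])

```text
time: 3.65
ee_pos: [0.4604, -0.0573, 0.0936]
orientation: [-0.187, 0.982, -0.0, 0.0]
force: [0.6, 0.0, 3.3]
grip_width: 0.169
grip_force: 3.0
```

Request:
step_arm([
  [0,-0.0046,0,0,0,-0.0167,10],
  [0,-0.0046,0,0,0,-0.0167,10],
])

```text
time: 3.82
ee_pos: [0.4613, -0.0594, 0.0936]
orientation: [-0.2, 0.98, -0.0, 0.0]
force: [1.7, 0.6, 3.5]
grip_width: 0.171
grip_force: 3.0
```

Request:
step_arm([
  [0,-0.0031,0,0,0,-0.0111,10],
  [0,-0.0031,0,0,0,-0.0111,10],
])

```text
time: 3.98
ee_pos: [0.4618, -0.0608, 0.0935]
orientation: [-0.209, 0.978, -0.0, 0.0]
force: [2.8, 2.0, 2.4]
grip_width: 0.172
grip_force: 3.0
```

Request:
step_arm([
  [0,-0.0031,0,0,0,-0.0111,10],
  [0,-0.0031,0,0,0,-0.0111,10],
])

```text
time: 4.15
ee_pos: [0.462, -0.0619, 0.0933]
orientation: [-0.217, 0.976, 0.001, -0.0]
force: [-0.6, 5.6, 4.1]
grip_width: 0.183
grip_force: 3.0
```

Request:
step_arm([
  [-0.0002,0.0092,0,0,0,0.0333,10],
  [-0.001,0.0183,0,0,0,0.0667,10],
  [-0.0022,0.0274,0,0,0,0.1,10],
  [-0.0038,0.0364,0,0,0,0.1333,10],
  [-0.0038,0.0364,0,0,0,0.1333,10],
])

```text
time: 4.57
ee_pos: [0.4559, -0.0446, 0.0933]
orientation: [-0.113, 0.994, 0.0, -0.0]
force: [-1.0, 2.1, 2.4]
grip_width: 0.173
grip_force: 3.0
```

Request:
step_arm([
  [-0.0002,0.0092,0,0,0,0.0333,10],
  [-0.001,0.0183,0,0,0,0.0667,10],
  [-0.0022,0.0274,0,0,0,0.1,10],
  [-0.0022,0.0274,0,0,0,0.1,10],
])

```text
time: 4.9
ee_pos: [0.4538, -0.0311, 0.0932]
orientation: [-0.035, 0.999, 0.0, -0.001]
force: [-2.2, 2.4, 3.1]
grip_width: 0.173
grip_force: 3.0
```

Request:
step_arm([
  [-0.0002,0.0092,0,0,0,0.0333,10],
  [-0.001,0.0183,0,0,0,0.0667,10],
  [-0.001,0.0183,0,0,0,0.0667,10],
])

```text
time: 5.15
ee_pos: [0.4536, -0.022, 0.0932]
orientation: [0.016, 1.0, 0.0, -0.001]
force: [-3.9, 1.4, 2.8]
grip_width: 0.169
grip_force: 3.0
```

Request:
step_arm([
  [-0.0002,0.0092,0,0,0,0.0333,10],
  [-0.001,0.0183,0,0,0,0.0667,10],
  [-0.001,0.0183,0,0,0,0.0667,10],
])

```text
time: 5.4
ee_pos: [0.4545, -0.0129, 0.0932]
orientation: [0.068, 0.998, 0.0, -0.001]
force: [-3.1, 2.4, 0.8]
grip_width: 0.172
grip_force: 3.0
```

Request:
step_arm([
  [-0.0001,0.0061,0,0,0,0.0222,10],
  [-0.0004,0.0122,0,0,0,0.0444,10],
  [-0.001,0.0183,0,0,0,0.0667,10],
])

```text
time: 5.65
ee_pos: [0.4561, -0.0044, 0.0931]
orientation: [0.12, 0.993, -0.0, -0.001]
force: [-4.8, -1.3, 0.9]
grip_width: 0.17
grip_force: 3.0
```

Request:
step_arm([
  [-0.0001,0.0061,0,0,0,0.0222,10],
  [-0.0004,0.0122,0,0,0,0.0444,10],
  [-0.001,0.0183,0,0,0,0.0667,10],
])

```text
time: 5.9
ee_pos: [0.4588, 0.0044, 0.0931]
orientation: [0.172, 0.985, -0.0, -0.001]
force: [-5.1, -1.0, 1.7]
grip_width: 0.173
grip_force: 3.0
```

Request:
step_arm([
  [-0.0001,0.0061,0,0,0,0.0222,10],
  [-0.0004,0.0122,0,0,0,0.0444,10],
  [-0.001,0.0183,0,0,0,0.0667,10],
])

```text
time: 6.15
ee_pos: [0.4623, 0.0128, 0.093]
orientation: [0.223, 0.975, -0.0, -0.001]
force: [-4.6, -3.1, 2.1]
grip_width: 0.175
grip_force: 3.0
```

Request:
step_arm([
  [0.001,0.0046,0,0,0,0.0167,10],
  [0.0008,0.0092,0,0,0,0.0333,10],
  [0.0008,0.0092,0,0,0,0.0333,10],
])

```text
time: 6.4
ee_pos: [0.4643, 0.017, 0.0931]
orientation: [0.248, 0.969, -0.0, -0.0]
force: [-3.0, -1.7, -0.7]
grip_width: 0.172
grip_force: 3.0
```

Request:
step_arm([
  [0,0.0046,0,0,0,0.0167,10],
  [-0.0002,0.0092,0,0,0,0.0333,10],
])

```text
time: 6.57
ee_pos: [0.4664, 0.0208, 0.0931]
orientation: [0.273, 0.962, -0.0, -0.001]
force: [-4.1, -5.3, -0.5]
grip_width: 0.173
grip_force: 3.0
```

Request:
step_arm([
  [0,0.0046,0,0,0,0.0167,10],
  [-0.0002,0.0092,0,0,0,0.0333,10],
])

```text
time: 6.73
ee_pos: [0.4689, 0.0247, 0.0931]
orientation: [0.299, 0.954, -0.0, -0.001]
force: [-4.5, -4.0, 1.0]
grip_width: 0.173
grip_force: 3.0
```

```bash
cat >> h.py <<'E'
from scipy.spatial.transform import Rotation as R
A=np.array([.541,-.0233]); TH0=205.3
def look(fn=None):
    s=state();p,d=capture("wrist");m=camera_model("wrist")
    T=np.eye(4);T[:3,:3]=R.from_quat(s["orientation"]).as_matrix();T[:3,3]=s["ee_pos"];T=T@m["T_tool_cam"]
    W=cloud(d,m,T)
    if fn: cv2.imwrite("pics/"+fn,p[:,:,::-1])
    w=W[red(p)&(W[...,2]>.1)&(W[...,2]<.125)]
    r=cv2.minAreaRect(w[:,:2].astype(np.float32)); v=w[:,:2]-w[:,:2].mean(0); a=np.linalg.svd(v,full_matrices=False)[2][0]
    c=np.array(r[0])-A; th=lambda c:np.radians((TH0-np.degrees(np.arctan2(c[1],c[0]))+180)%360-180)
    t=s["ee_pos"][:2]-A; mc=w[:,:2].mean(0)-A
    ax=-a if a@c<0 else a
    print("n",len(w),"theta rect %.3f mean %.3f axisdir %.3f tcp %.3f"%(th(c),th(mc),th(ax),th(t)),"r",np.hypot(*c).round(4),np.hypot(*t).round(4),"F",s["force"].round(1),"yaw",np.degrees(yaw_of(s["orientation"])).round(1),"t",s["time"])
E
python3 - <<'E'
from h import *
look()
E
```

```text
n 2050 theta rect 1.014 mean 1.017 axisdir 1.019 tcp 1.029 r 0.0899 0.0866 F [-4.5 -4.   1. ] yaw 145.3 t 6.7333
```

Request:
step_arm([
  [0,0,0,0,0,0,60],
  [0,0,0,0,0,0,60],
  [0,0,0,0,0,0,60],
  [0,0,0,0,0,0,60],
  [0,0,0,0,0,0,60],
])

```text
time: 7.2
ee_pos: [0.4696, 0.0252, 0.0936]
orientation: [0.3, 0.954, 0.0, 0.0]
force: [-0.3, -0.7, 0.5]
grip_width: 0.492
grip_force: 0.4
```

Run:
```python
from h import *
look();look()
```

```text
n 2038 theta rect 0.875 mean 0.882 axisdir 0.857 tcp 1.038 r 0.0901 0.0863 F [-0.3 -0.7  0.5] yaw 145.1 t 7.2
n 2027 theta rect 0.857 mean 0.865 axisdir 0.843 tcp 1.039 r 0.0902 0.0864 F [-0.6 -0.7  0.6] yaw 145.1 t 7.25
```

Request:
step_arm([
  [0,0,0,0,0,0,75],
  [0,0,0,0,0,0,75],
  [0,0,0,0,0,0,75],
])

```text
time: 7.55
ee_pos: [0.4694, 0.0254, 0.0935]
orientation: [0.3, 0.954, 0.0, -0.0]
force: [0.9, -0.1, 0.1]
grip_width: 0.776
grip_force: 0.0
```

Run:
```python
from h import *
look()
```

```text
n 1999 theta rect 0.850 mean 0.859 axisdir 0.838 tcp 1.039 r 0.0904 0.0866 F [ 0.9 -0.1  0.1] yaw 145.1 t 7.55
```

Request:
step_arm([
  [0.0038,-0.0092,0,0,0,-0.0333,24],
  [0.003,-0.0183,0,0,0,-0.0667,24],
  [0.0018,-0.0274,0,0,0,-0.1,24],
  [0.0002,-0.0364,0,0,0,-0.1333,24],
  [-0.002,-0.0453,0,0,0,-0.1667,24],
])

```text
time: 8.02
ee_pos: [0.4571, 0.006, 0.0934]
orientation: [0.172, 0.985, 0.0, -0.0]
force: [-0.6, -0.2, -0.0]
grip_width: 0.48
grip_force: 0.0
```

Request:
step_arm([
  [-0.0002,-0.0092,0,0,0,-0.0333,24],
  [-0.001,-0.0183,0,0,0,-0.0667,24],
  [-0.0022,-0.0274,0,0,0,-0.1,24],
  [-0.0038,-0.0364,0,0,0,-0.1333,24],
  [-0.006,-0.0453,0,0,0,-0.1667,24],
])

```text
time: 8.43
ee_pos: [0.4521, -0.0161, 0.0934]
orientation: [0.042, 0.999, 0.0, -0.0]
force: [-1.3, 2.1, 1.1]
grip_width: 0.252
grip_force: 0.9
```

Request:
step_arm([
  [-0.0002,-0.0092,0,0,0,-0.0333,24],
  [-0.001,-0.0183,0,0,0,-0.0667,24],
  [-0.0022,-0.0274,0,0,0,-0.1,24],
  [-0.0038,-0.0364,0,0,0,-0.1333,24],
  [-0.006,-0.0453,0,0,0,-0.1667,24],
])

```text
time: 8.85
ee_pos: [0.4532, -0.039, 0.0934]
orientation: [-0.089, 0.996, 0.0, -0.0]
force: [-1.5, 2.7, 0.8]
grip_width: 0.256
grip_force: 0.9
```

Request:
step_arm([
  [-0.0002,-0.0092,0,0,0,-0.0333,24],
  [-0.001,-0.0183,0,0,0,-0.0667,24],
  [-0.0022,-0.0274,0,0,0,-0.1,24],
  [-0.003,-0.032,0,0,0,-0.117,24],
  [-0.003,-0.032,0,0,0,-0.117,24],
])

```text
time: 9.27
ee_pos: [0.4577, -0.0547, 0.0934]
orientation: [-0.179, 0.984, 0.0, -0.0]
force: [-0.8, -0.3, -0.7]
grip_width: 0.256
grip_force: 0.0
```

Run:
```python
from h import *
look()
```

```text
n 1968 theta rect 0.126 mean 0.124 axisdir 0.121 tcp 0.081 r 0.0915 0.0891 F [-0.8 -0.3 -0.7] yaw 200.7 t 9.2667
```

Run:
```python
from h import *
s=state();p=s["ee_pos"];y=np.degrees(yaw_of(s["orientation"]))%360
plan([(p[0],p[1],.15,y),(.509,-.153,.17,195),(.56,-.2516,.17,190)])
```

```text
[-0.0, 0.0, -0.1132] wz -0.0 mm 57 deg -0.0
[-0.0269, -0.2204, -0.04] wz 0.0618 mm 113 deg 5.6
[-0.0475, -0.2169, -0.0] wz 0.0556 mm 111 deg 5
```

Request:
step_arm([
  [0,0,0,0,0,0,60],
  [0,0,0,0,0,0,60],
  [0,0,-0.06,0,0,0,60],
  [0,0,-0.113,0,0,0,94],
  [0,0,-0.113,0,0,0,94],
])

```text
time: 9.73
ee_pos: [0.4595, -0.0547, 0.1543]
orientation: [-0.179, 0.984, -0.001, 0.003]
force: [0.5, -0.5, 1.3]
grip_width: 0.574
grip_force: 0.0
```

Request:
step_arm([
  [-0.027,-0.22,-0.04,0,0,0.062,94],
  [-0.027,-0.22,-0.04,0,0,0.062,94],
  [-0.027,-0.22,-0.04,0,0,0.062,94],
  [-0.027,-0.22,-0.04,0,0,0.062,94],
])

```text
time: 10.07
ee_pos: [0.5107, -0.1564, 0.1703]
orientation: [-0.129, 0.992, -0.001, 0.001]
force: [-0.2, 0.7, 0.3]
grip_width: 0.855
grip_force: 0.0
```

Request:
step_arm([
  [-0.0475,-0.217,0,0,0,0.0556,94],
  [-0.0475,-0.217,0,0,0,0.0556,94],
  [-0.0475,-0.217,0,0,0,0.0556,94],
  [-0.0475,-0.217,0,0,0,0.0556,94],
  [-0.0475,-0.217,0,0,0,0.0556,94],
])

```text
time: 10.48
ee_pos: [0.5599, -0.2517, 0.1686]
orientation: [-0.087, 0.996, 0.0, -0.001]
force: [-0.6, 0.1, -0.2]
grip_width: 0.998
grip_force: 0.0
```

Run:
```python
from h import *
s=state();p,d=capture("wrist");m=camera_model("wrist")
T=np.eye(4);T[:3,:3]=R.from_quat(s["orientation"]).as_matrix();T[:3,3]=s["ee_pos"];T=T@m["T_tool_cam"]
W=cloud(d,m,T);cv2.imwrite("pics/w2.png",p[:,:,::-1])
k=(abs(W[...,2]-.103)<.008)&(np.hypot(W[...,0]-.56,W[...,1]+.2516)<.04)
w=W[k];print(len(w),cv2.minEnclosingCircle(w[:,:2].astype(np.float32)),np.median(w,0),w.min(0),w.max(0))
print(s["ee_pos"],s["joints"])
plan([(.56,-.2516,.0955,190)])
```

```text
3578 ((0.5603674054145813, -0.2503490746021271), 0.029333071783185005) [ 0.55833584 -0.25058074  0.10229868] [ 0.53140136 -0.27910641  0.09503427] [ 0.58952485 -0.22133202  0.10559939]
[ 0.55991791 -0.25166192  0.16864313] [-4.82098006e-01  4.87585377e-01  1.38892314e+00  8.79470519e-05
  1.26664147e+00 -2.22638092e+00]
[-0.0002, -0.0017, 0.147] wz 0.0 mm 74 deg 0.0
```

View pics/w2.png

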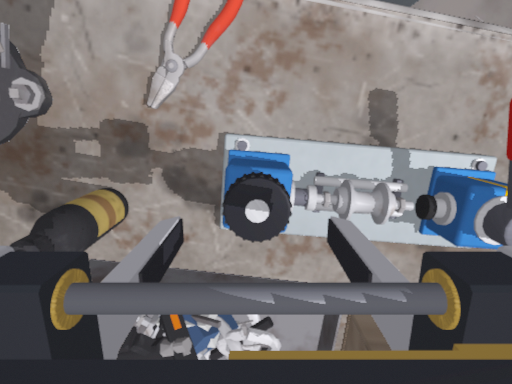

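The wrist view shows the knob at (258,210), centred between the open fingers, and the bottle clear of them at (90,215). I'll go down and grip the knob.

Request:
step_arm([
  [0,0,0.07,0,0,0,94],
  [0,0,0.13,0,0,0,94],
  [0,0,0.146,0,0,0,94],
  [0,0,0.146,0,0,0,94],
  [0,0,0.146,0,0,0,50],
], grip_force=55)

```text
time: 10.95
ee_pos: [0.5605, -0.2508, 0.0982]
orientation: [-0.088, 0.996, -0.0, 0.0]
force: [0.1, 0.4, 0.3]
grip_width: 0.958
grip_force: 0.0
```

Request:
step_arm([
  [0,0,0,0,0,0,45],
  [0,0,0,0,0,0,45],
  [0,0,0,0,0,0,45],
  [0,0,0,0,0,0,45],
  [0,0,0,0,0,0,45],
])

```text
time: 11.37
ee_pos: [0.5602, -0.2512, 0.0974]
orientation: [-0.087, 0.996, 0.0, 0.0]
force: [-4.0, 19.9, 7.2]
grip_width: 0.613
grip_force: 10.9
```

Request:
step_arm([
  [0,0,0,0,0,0,45],
  [0,0,0,0,0,0,45],
  [0,0,0,0,0,0,45],
])

```text
time: 11.62
ee_pos: [0.5601, -0.2502, 0.0974]
orientation: [-0.088, 0.996, 0.001, -0.0]
force: [-3.7, 8.4, 6.1]
grip_width: 0.588
grip_force: 55.0
```

Run:
```python
from h import *
s=state();print(s["ee_pos"],np.degrees(yaw_of(s["orientation"])),s["force"],s["moment"],s["grip_width"]*94,s["grip_force"])
```

```text
[ 0.56007206 -0.25021295  0.09737753] 190.04225008567553 [-3.67092541  8.44543925  6.10900946] [ 1.73163611  0.4885974  -0.06749921] 55.31230021847896 55.002939105033875
```

Request:
step_arm([
  [0,0.001,0,0,0,0.06,45],
  [0,0.001,0,0,0,0.12,45],
  [0,0.001,0,0,0,0.18,45],
  [0,0.001,0,0,0,0.24,45],
  [0,0.001,0,0,0,0.3,45],
])

```text
time: 12.03
ee_pos: [0.5601, -0.2493, 0.0974]
orientation: [0.149, 0.989, 0.001, -0.0]
force: [-1.6, 11.4, 6.2]
grip_width: 0.585
grip_force: 55.0
```

Request:
step_arm([
  [0,0,0,0,0,0.06,45],
  [0,0,0,0,0,0.12,45],
  [0,0,0,0,0,0.18,45],
  [0,0,0,0,0,0.222,45],
  [0,0,0,0,0,0.222,45],
])

```text
time: 12.45
ee_pos: [0.5604, -0.2488, 0.0974]
orientation: [0.319, 0.948, 0.001, -0.0]
force: [-0.9, 13.8, 4.3]
grip_width: 0.588
grip_force: 55.0
```

Run:
```python
from h import *
s=state();print(s["ee_pos"],np.degrees(yaw_of(s["orientation"])),s["force"],s["moment"],s["grip_width"]*94,s["grip_force"])
```

```text
[ 0.56044947 -0.24883842  0.09739748] 142.84512011384084 [-0.87191747 13.80155056  4.31043192] [ 2.70343356 -0.18226172 -0.35819031] 55.286903845075386 55.003597140312195
```

Run:
```python
from h import *
plan([(.5604,-.2488,.15,142.8),(.509,-.15,.15,170),(.457,-.0503,.15,198),(.457,-.0503,.093,198)],(.5604,-.2488,.0974,142.8))
```

```text
[0.0, 0.0, -0.1052] wz -0.0 mm 53 deg -0.0
[0.2014, 0.0952, -0.0] wz -0.3022 mm 111 deg -27.2
[0.137, 0.1783, -0.0] wz -0.3111 mm 112 deg -28
[-0.0, 0.0, 0.114] wz 0.0 mm 57 deg 0
```

Request:
step_arm([
  [0,0,0,0,0,0,94],
  [0,0,0,0,0,0,94],
  [0,0,0,0,0,0,94],
  [0,0,-0.05,0,0,0,94],
  [0,0,-0.105,0,0,0,94],
])

```text
time: 12.87
ee_pos: [0.5591, -0.2507, 0.1484]
orientation: [0.317, 0.948, 0.0, -0.002]
force: [0.3, -0.4, -0.2]
grip_width: 0.906
grip_force: 0.0
```

Request:
step_arm([
  [0.2014,0.0952,0,0,0,-0.302,60],
  [0.2014,0.0952,0,0,0,-0.302,60],
  [0.2014,0.0952,0,0,0,-0.302,60],
  [0.2014,0.0952,0,0,0,-0.302,60],
  [0.2014,0.0952,0,0,0,-0.302,60],
], grip_force=3)

```text
time: 13.28
ee_pos: [0.5079, -0.1515, 0.15]
orientation: [0.082, 0.997, -0.0, 0.0]
force: [0.2, -0.3, 0.6]
grip_width: 0.647
grip_force: 0.0
```

Request:
step_arm([
  [0.137,0.178,0,0,0,-0.311,60],
  [0.137,0.178,0,0,0,-0.311,60],
  [0.137,0.178,0,0,0,-0.311,60],
  [0.137,0.178,0,0,0,-0.311,60],
  [0.137,0.178,0,0,0,-0.311,60],
])

```text
time: 13.7
ee_pos: [0.4559, -0.0526, 0.1498]
orientation: [-0.16, 0.987, -0.0, 0.0]
force: [1.4, -0.2, 0.2]
grip_width: 0.639
grip_force: 0.0
```

Run:
```python
from h import *
look()
plan([(.457,-.0503,.093,198)])
```

```text
n 1291 theta rect 0.129 mean 0.126 axisdir 0.121 tcp 0.109 r 0.0876 0.09 F [ 1.4 -0.2  0.2] yaw 198.4 t 13.7
[-0.0032, 0.0053, 0.1135] wz -0.0005 mm 57 deg -0.0
```

Request:
step_arm([
  [-0.0032,0.005,0.06,0,0,0,60],
  [-0.0032,0.005,0.1135,0,0,0,40],
  [-0.0032,0.005,0.1135,0,0,0,18],
  [-0.0032,0.005,0.1135,0,0,0,18],
  [-0.0032,0.005,0.1135,0,0,0,18],
], grip_force=15)

```text
time: 14.17
ee_pos: [0.4573, -0.0508, 0.0938]
orientation: [-0.157, 0.988, -0.0, 0.0]
force: [-0.8, -0.8, 0.4]
grip_width: 0.391
grip_force: 0.0
```

Request:
step_arm([
  [0,0,0,0,0,0,18],
  [0,0,0,0,0,0,18],
  [0,0,0,0,0,0,18],
  [0,0,0,0,0,0,18],
])

```text
time: 14.5
ee_pos: [0.4568, -0.0502, 0.0933]
orientation: [-0.158, 0.987, -0.0, 0.0]
force: [0.4, -2.3, 0.2]
grip_width: 0.191
grip_force: 1.0
```

Run:
```python
from h import *
look()
```

```text
n 2001 theta rect 0.126 mean 0.126 axisdir 0.118 tcp 0.133 r 0.0906 0.0884 F [ 0.4 -2.3  0.2] yaw 198.2 t 14.5
```

Request:
step_arm([
  [-0.0001,0.0061,0,0,0,0.0222,18],
  [-0.0004,0.0122,0,0,0,0.0444,18],
])

```text
time: 14.72
ee_pos: [0.4551, -0.0444, 0.0931]
orientation: [-0.123, 0.992, -0.0, 0.001]
force: [1.2, -2.1, 0.1]
grip_width: 0.19
grip_force: 0.9
```

Request:
step_arm([
  [0,0.0031,0,0,0,0.0111,18],
  [-0.0001,0.0061,0,0,0,0.0222,18],
])

```text
time: 14.88
ee_pos: [0.4543, -0.0412, 0.093]
orientation: [-0.106, 0.994, -0.0, 0.0]
force: [0.8, -1.4, 1.5]
grip_width: 0.191
grip_force: 1.0
```

Request:
step_arm([
  [0,0.0031,0,0,0,0.0111,18],
  [-0.0001,0.0061,0,0,0,0.0222,18],
])

```text
time: 15.05
ee_pos: [0.4536, -0.0382, 0.0928]
orientation: [-0.089, 0.996, -0.0, 0.0]
force: [0.6, -2.4, 0.2]
grip_width: 0.19
grip_force: 1.0
```

Request:
step_arm([
  [0,0.0031,0,0,0,0.0111,18],
  [-0.0001,0.0061,0,0,0,0.0222,18],
])

```text
time: 15.22
ee_pos: [0.453, -0.0351, 0.0927]
orientation: [-0.071, 0.997, -0.0, 0.0]
force: [1.4, -2.9, 1.3]
grip_width: 0.192
grip_force: 1.2
```

Request:
step_arm([
  [0,0.0031,0,0,0,0.0111,18],
  [-0.0001,0.0061,0,0,0,0.0222,18],
])

```text
time: 15.38
ee_pos: [0.4527, -0.0322, 0.0927]
orientation: [-0.054, 0.999, -0.0, 0.0]
force: [3.2, -3.6, -0.1]
grip_width: 0.191
grip_force: 2.2
```

Request:
step_arm([
  [0,0.0031,0,0,0,0.0111,18],
  [-0.0001,0.0061,0,0,0,0.0222,18],
])

```text
time: 15.55
ee_pos: [0.4525, -0.0293, 0.0927]
orientation: [-0.036, 0.999, -0.0, 0.0]
force: [2.9, -5.6, -1.1]
grip_width: 0.194
grip_force: 2.9
```

Request:
step_arm([
  [0,0.0031,0,0,0,0.0111,18],
  [-0.0001,0.0061,0,0,0,0.0222,18],
])

```text
time: 15.72
ee_pos: [0.4524, -0.0263, 0.0927]
orientation: [-0.019, 1.0, -0.0, 0.0]
force: [4.6, -6.4, -1.2]
grip_width: 0.192
grip_force: 2.9
```

Run:
```python
from h import *
look()
```

```text
n 1963 theta rect 0.395 mean 0.396 axisdir 0.387 tcp 0.408 r 0.0916 0.0887 F [ 4.6 -6.4 -1.2] yaw 182.1 t 15.7167
```

Request:
step_arm([
  [0,0.0031,0,0,0,0.0111,18],
  [0,0.0031,0,0,0,0.0111,60],
  [0,0.0031,0,0,0,0.0111,60],
  [0,0.0031,0,0,0,0.0111,60],
  [0,0.0031,0,0,0,0.0111,60],
])

```text
time: 16.18
ee_pos: [0.4518, -0.0244, 0.0925]
orientation: [-0.011, 1.0, 0.0, -0.0]
force: [0.2, -0.6, -0.2]
grip_width: 0.444
grip_force: 0.0
```

Request:
step_arm([
  [0,0,0,0,0,0,60],
])

```text
time: 16.27
ee_pos: [0.4518, -0.0244, 0.0925]
orientation: [-0.011, 1.0, 0.0, -0.0]
force: [-0.0, 0.2, -0.6]
grip_width: 0.514
grip_force: 0.0
```

Run:
```python
from h import *
look("w3.png");look()
import cv2
p=cv2.imread("pics/w3.png");cv2.imwrite("pics/w3c.png",cv2.resize(p[120:384,120:400],None,fx=2,fy=2))
```

```text
n 1944 theta rect 0.318 mean 0.324 axisdir 0.296 tcp 0.430 r 0.0918 0.0892 F [-0.   0.2 -0.6] yaw 181.2 t 16.2667
n 1944 theta rect 0.319 mean 0.324 axisdir 0.298 tcp 0.429 r 0.0919 0.0892 F [0.2 0.4 0.9] yaw 181.2 t 16.3167
```

View pics/w3c.png

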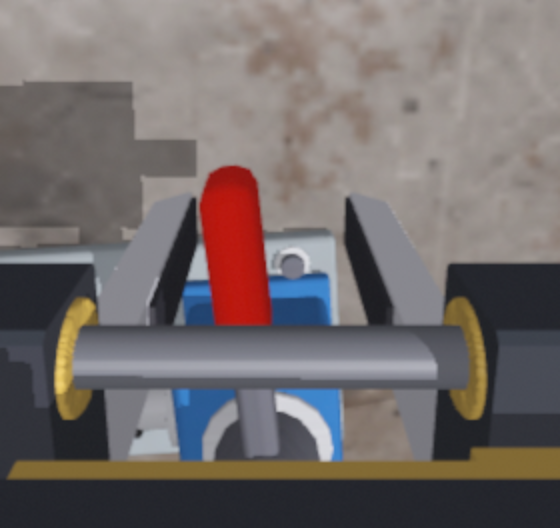

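The crop shows the lever sprung back to about 0.33 rad with its red grip at (235,245), practically square to the axle. The feel began at about the same angle, so I accept the knob setting and flip the lever over.

Request:
step_arm([
  [0,-0.0092,0,0,0,-0.0333,40],
  [-0.0006,-0.0153,0,0,0,-0.0556,18],
  [-0.0006,-0.0153,0,0,0,-0.0556,18],
  [-0.0006,-0.0153,0,0,0,-0.0556,18],
  [-0.0006,-0.0153,0,0,0,-0.0556,18],
], grip_force=20)

```text
time: 16.78
ee_pos: [0.4525, -0.0321, 0.0927]
orientation: [-0.054, 0.999, 0.0, -0.0]
force: [-0.4, -0.9, 0.0]
grip_width: 0.316
grip_force: 0.0
```

Request:
step_arm([
  [0,0,0,0,0,0,18],
  [0,0,0,0,0,0,18],
  [0,0,0,0,0,0,18],
])

```text
time: 17.03
ee_pos: [0.4525, -0.0324, 0.0927]
orientation: [-0.054, 0.999, -0.0, -0.0]
force: [-0.9, -4.4, -0.1]
grip_width: 0.196
grip_force: 2.1
```

Request:
step_arm([
  [-0.0002,0.0092,0,0,0,0.0333,18],
  [-0.001,0.0183,0,0,0,0.0667,18],
  [-0.0022,0.0274,0,0,0,0.1,18],
  [-0.0038,0.0364,0,0,0,0.1333,18],
  [-0.006,0.0453,0,0,0,0.1667,18],
])

```text
time: 17.45
ee_pos: [0.4532, -0.0097, 0.0927]
orientation: [0.078, 0.997, -0.0, 0.0]
force: [1.1, -7.3, -2.0]
grip_width: 0.19
grip_force: 3.5
```

Request:
step_arm([
  [-0.0002,0.0092,0,0,0,0.0333,18],
  [-0.001,0.0183,0,0,0,0.0667,18],
  [-0.0022,0.0274,0,0,0,0.1,18],
  [-0.0038,0.0364,0,0,0,0.1333,18],
  [-0.006,0.0453,0,0,0,0.1667,18],
])

```text
time: 17.87
ee_pos: [0.4596, 0.0122, 0.0927]
orientation: [0.207, 0.978, -0.001, 0.0]
force: [0.6, -7.1, -0.3]
grip_width: 0.195
grip_force: 3.7
```

Run:
```python
from h import *
look()
```

```text
n 1940 theta rect 0.831 mean 0.833 axisdir 0.835 tcp 0.852 r 0.0918 0.0888 F [ 0.6 -7.1 -0.3] yaw 156.1 t 17.8667
```

Request:
step_arm([
  [-0.0002,0.0092,0,0,0,0.0333,18],
  [-0.001,0.0183,0,0,0,0.0667,18],
  [-0.0022,0.0274,0,0,0,0.1,18],
  [-0.0038,0.0364,0,0,0,0.1333,18],
  [-0.006,0.0453,0,0,0,0.1667,18],
])

```text
time: 18.33
ee_pos: [0.4713, 0.0317, 0.0927]
orientation: [0.333, 0.943, -0.001, -0.0]
force: [-1.4, -7.8, 1.9]
grip_width: 0.193
grip_force: 3.5
```

Request:
step_arm([
  [-0.0002,0.0092,0,0,0,0.0333,18],
  [-0.001,0.0183,0,0,0,0.0667,18],
  [-0.0022,0.0274,0,0,0,0.1,18],
  [-0.0038,0.0364,0,0,0,0.1333,18],
  [-0.006,0.0453,0,0,0,0.1667,18],
])

```text
time: 18.75
ee_pos: [0.4877, 0.0477, 0.0927]
orientation: [0.453, 0.891, -0.001, -0.0]
force: [-3.2, -5.3, 4.5]
grip_width: 0.19
grip_force: 2.8
```

Request:
step_arm([
  [-0.0002,0.0092,0,0,0,0.0333,18],
  [-0.001,0.0183,0,0,0,0.0667,18],
  [-0.0022,0.0274,0,0,0,0.1,18],
  [-0.0038,0.0364,0,0,0,0.1333,18],
  [-0.006,0.0453,0,0,0,0.1667,18],
])

```text
time: 19.17
ee_pos: [0.5077, 0.059, 0.0927]
orientation: [0.566, 0.824, -0.0, -0.0]
force: [-4.6, -1.4, 2.3]
grip_width: 0.19
grip_force: 1.7
```

Request:
step_arm([
  [-0.0002,0.0092,0,0,0,0.0333,18],
  [-0.001,0.0183,0,0,0,0.0667,18],
  [-0.0022,0.0274,0,0,0,0.1,18],
  [-0.0038,0.0364,0,0,0,0.1333,18],
  [-0.006,0.0453,0,0,0,0.1667,18],
])

```text
time: 19.58
ee_pos: [0.5301, 0.0646, 0.0926]
orientation: [0.669, 0.744, -0.0, -0.0]
force: [-0.2, -0.0, -0.2]
grip_width: 0.191
grip_force: 0.2
```

Run:
```python
from h import *
look()
```

```text
n 1988 theta rect 1.859 mean 1.862 axisdir 1.866 tcp 1.889 r 0.0902 0.0886 F [-0.2 -0.  -0.2] yaw 96.1 t 19.5833
```

Request:
step_arm([
  [-0.0002,0.0092,0,0,0,0.0333,18],
  [-0.001,0.0183,0,0,0,0.0667,18],
  [-0.0022,0.0274,0,0,0,0.1,18],
  [-0.0038,0.0364,0,0,0,0.1333,18],
  [-0.0038,0.0364,0,0,0,0.1333,60],
])

```text
time: 20.05
ee_pos: [0.549, 0.0644, 0.0927]
orientation: [0.742, 0.67, 0.0, 0.0]
force: [2.0, -1.8, 0.3]
grip_width: 0.232
grip_force: 1.1
```

Request:
step_arm([
  [0,0,0,0,0,0,60],
  [0,0,0,0,0,0,60],
  [0,0,0,0,0,0,60],
  [0,0,0,0,0,0,60],
  [0,0,0,0,0,0,60],
])

```text
time: 20.47
ee_pos: [0.5481, 0.0644, 0.0926]
orientation: [0.742, 0.671, -0.0, -0.0]
force: [0.0, -0.3, -0.2]
grip_width: 0.583
grip_force: 0.0
```

Run:
```python
from h import *
look()
```

```text
n 2085 theta rect 2.186 mean 2.179 axisdir 2.213 tcp 2.093 r 0.0893 0.088 F [ 0.  -0.3 -0.2] yaw 84.3 t 20.4667
```

Lever reads about 2.2 rad, fully shut. Next I withdraw upward and check.

Request:
step_arm([
  [0,0,-0.07,0,0,0,60],
  [0,0,-0.14,0,0,0,60],
  [0,0,-0.2,0,0,0,60],
  [0,0,-0.2,0,0,0,60],
  [0,0,-0.2,0,0,0,60],
])

```text
time: 20.93
ee_pos: [0.5488, 0.0644, 0.194]
orientation: [0.742, 0.671, 0.001, 0.001]
force: [0.7, 0.2, -0.1]
grip_width: 0.634
grip_force: 0.0
```

Run:
```python
from h import *
look("w4.png");p,d=capture("scene");cv2.imwrite("pics/s4.png",cv2.resize(p[110:300,150:420],None,fx=2.5,fy=2.5)[:,:,::-1])
```

```text
n 950 theta rect 2.185 mean 2.183 axisdir 2.196 tcp 2.101 r 0.0852 0.0881 F [ 0.7  0.2 -0.1] yaw 84.2 t 20.9333
```

View pics/s4.png

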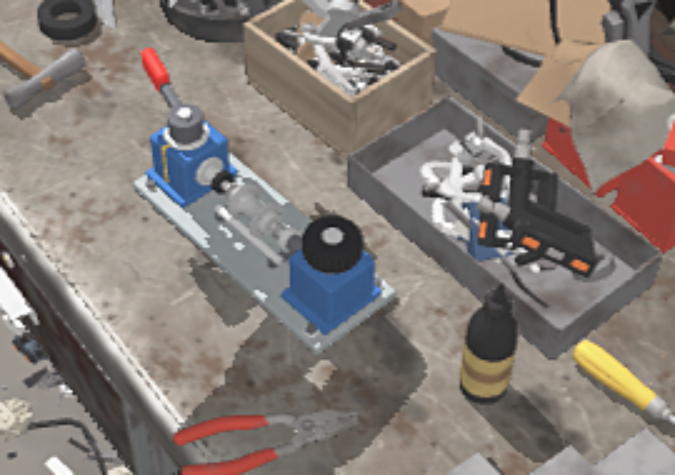

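The scene view shows the lever shut at (155,70), the hub between pad and anvil, and the bottle upright at (490,345).

```bash
python3 -c "
from cell import *
print(job_done())"
```

```text
the job is handed in; nothing more can be done
None
```

I turned the knob about 0.82 rad clockwise, so the lever now first meets resistance at about 0.33–0.34 rad (the yellow mark is 0.35). I then flipped the lever over centre to its stop at about 2.2 rad, with the bottle still standing, and handed the job in at about 21 s; no verdict was shown.

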